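# Isolate the analyser deck and draw out its loading plate, held level

### The job

Flip the orange isolator toggle from its green-dot side right over to its red-dot side (off), and only then draw the grey loading plate with the blue grip straight out of the analyser, along the steel stage towards its front, until the yellow line across the plate is level with the stage's front edge. Keep the plate flat on the stage with the tube rack riding upright on it, and leave the other things on the bench alone. By then the plate would tip off the stage by itself, so finish while still holding it there with the gripper, level and at rest: do not let go.

Things in the scene. Friction and masses are not known exactly. Their poses are not given: they have to be found in the camera images.
- isolator: grey isolator box fixed to the bench, 110 (x) x 70 (y) x 45 mm high; origin: centre of its underside on the bench; its +x points from the green dot (on) to the red dot (off), both on its top 44 mm from the middle. The toggle's hinge lies along its y axis through the middle of its top, 45 mm above the origin. It stands left or right of the stage, turned differently each time
- toggle (a joint): angle of the orange-tipped toggle on the isolator's hinge, rad: -0.6 leaning to the green dot (on, the start), 0 upright, +0.6 leaning to the red dot (off). Positive turns the top towards the isolator's +x. It falls over by its own weight to the end stop on whichever side of upright it is left; a push of about 1 N on the tip moves it
- toggle_tip (a point): centre of the orange paddle of the toggle, 62 mm from the hinge axis; the paddle is 14 mm thick along the swing, 40 mm wide across it and 28 mm long along the lever (48 to 76 mm from the hinge axis)
- stage: cream loading stage of the analyser with a steel top, fixed; the top is 70 mm above the bench, 160 mm wide (y) and 270 mm deep (x). Origin: on the bench straight below the middle of the front top edge; +x points inward (away from the front), so the plate is drawn out along -x; a housing 130 to 175 mm high and 440 mm wide stands behind it from x = 275 mm
- stage_edge (a point): middle of the stage's front top edge, 70 mm above the bench; a yellow tick on the steel marks the edge on each side of the plate
- plate: grey loading plate, loose, 260 (x) x 110 (y) x 8 mm, about 0.4 kg, lying on the stage with 30 to 80 mm overhanging the front at the start. Origin: centre of its underside; -x is its outer (grip) end, 130 mm away
- plate_grip (a point): a point in the plate's blue upright grip block, at the middle of its length and thickness, 40 mm above the plate's underside. The block is 16 mm thick along the plate's x, 70 mm long along its y, and stands 50 mm tall on the plate (top 58 mm above the underside); its middle is 118 mm from the plate's origin, 12 mm from the outer end; about 50 mm or more is free between the block and the rack
- plate_line (a point): middle of the yellow 6 mm wide line across the plate's top, 170 mm from the outer end (40 mm inward of the plate's origin); with it at the stage's edge the balance point is beyond the edge
- rack: white tube rack with coloured caps riding loose on the plate, 56 (x) x 84 (y) x 44 mm high with caps, about 0.2 kg; origin: centre of its underside
- spare_rack: second white tube rack on the bench, 80 x 104 x 55 mm; origin: centre of its underside. Leave alone
- amber_bottle: amber bottle, 64 mm across, 140 mm high; origin: centre of its underside. Leave alone
- white_bottle: white bottle with red cap, 68 mm across, 150 mm high; origin: centre of its underside. Leave alone
- jar: clear jar with blue lid, 70 mm across, 80 mm high; origin: centre of its underside. Leave alone
- beaker: empty glass cup, 72 mm across, 90 mm high; origin: centre of its underside. Leave alone
There are look-alikes about, which are no part of the job. What is shaped like the rack but purple is not meant.

How it is judged:
On the way, in this order (a step that is already met when the one before it is completed fails the run):
1. the toggle lies on its red (off) side (value of joint toggle above 0.45 rad), for 0.2 s.
2. the plate is out to its line and held (x of plate_line in the frame of stage between -0.007 and 0.007 m and y of plate_line in the frame of stage between -0.02 and 0.02 m and z of plate_line in the frame of stage between 0.073 and 0.084 m and angle between plate's own z axis and vertical below 0.06 rad and angle between the x axis of plate and the x axis of stage, either way round below 0.1 rad and contact force between the fingers and plate above 0.8 N), for 0.2 s.
At the end, for the whole second after the job is handed in: Toggle off (over 0.45 rad); yellow line within 7 mm of the stage edge, 20 mm sideways; plate at stage height (5 mm), level to 0.06 rad, square to 0.1 rad, at rest, fingers pressing over 0.8 N; rack upright, within 60 mm of plate middle; other things within 30 mm of their start (all of step 2 and value of joint toggle above 0.45 rad and angle between rack's own z axis and vertical below 0.15 rad and z of rack in the frame of plate between 0.003 and 0.014 m and horizontal distance between rack and plate below 0.06 m and linear speed of plate below 0.02 m/s and distance of each of spare_rack, amber_bottle, white_bottle, jar, beaker from where it was at the start of the episode below 0.03 m); the arm keeps its last pose, push and grip.
It fails at once if the plate was moved (more than 20 mm) while the toggle was still on (value of joint toggle below 0 rad and distance of plate from where it was at the start of the episode above 0.02 m).
It fails at once if the plate tipped or was lifted off the stage (angle between plate's own z axis and vertical above 0.25 rad or z of plate in the frame of stage above 0.1 m).
It fails at once if the tube rack was tipped over (angle between rack's own z axis and vertical above 0.4 rad).
It fails at once if another thing on the bench was displaced or tipped (distance of any of spare_rack, amber_bottle, white_bottle, jar, beaker from where it was at the start of the episode above 0.03 m or angle between any of spare_rack, amber_bottle, white_bottle, jar, beaker's own z axis and vertical above 0.4 rad).
It also fails if it takes over 48 s, if anything falls off the work surface, if the arm or the gripper's body presses on something with over 40 N, if the wrist force passes 120 N, or if a joint passes its speed limit or range.

### The arm

A 6-joint arm with a two-finger parallel gripper is mounted at the origin on the work surface. World frame = base frame: x ahead of the robot, y to its left, z up, the work surface at z = 0. Lengths are in m, angles in rad, forces in N, time in s.
With the tool pointing down it reaches from about 0.4 to 0.825 m from the base axis. Payload 7 kg.
Tool frame: the origin (TCP) lies on the centre line of the jaws, within the pads' length; the fingertips stand tip_reach ahead of it and the grasp point (between the pads) is the TCP (tip_reach is the distance from the TCP to the fingertips, in m); z points along the fingers, y is the line along which they close (so a half turn about z gives the same grasp; the last joint's range is limited). The gripper opens to 88 mm and grips with 3 to 60 N. Pads are 19 mm wide; open, the fingers measure 130 mm over their backs; the gripper's body (78 mm by 193 mm) begins 47 mm behind the grasp point.
Start: joints at [-1.029, 0.359, 0.012, 0, -1.224, -0.288], TCP at [0.169, -0.653, 0.246] pointing down, gripper open.
Joint ranges: [-3.07, 3.07], [-1.43, 2.12], [-1.02, 1.25], [-3.03, 1.67], [-3.05, -0], [-3.03, 3.03]. Speed limits (rad/s): [2.39, 2.39, 3.01, 3.14, 3.14, 3.14].

### API

Orientations are given as [roll, pitch, yaw] about the fixed x, y, z axes, in that order (R = Rz(yaw) Ry(pitch) Rx(roll)).
In Python, from station import get_state, grab_frame, calibration, job_done, find_in, mark_of, tip_reach gives the robot as it stands.
- The arm moves only by the shell command python3 -m handwheel 'ROWS' [OPENING] [FORCE]. ROWS is JSON, a list of rows, each an object with "delta_pos": the shift along the world's x, y, z in units of 30 mm (1.0 is 30 mm), a list of three; "dr": the turn, a rotation vector about the world's x, y, z in degrees, a list of three. In form: [{"delta_pos": [tx, ty, tz], "dr": [rx, ry, rz]}, ...]. A call has 1 to 10 rows; each row shifts and turns the commanded pose from where the row before left it; what a row does not reach is not made up. A row lasts 1/10 s, in which the tool goes at most 50 mm and 8.59 degrees, less where a joint would pass 70% of its speed; a pose out of reach is approached as far as the arm can. A call is refused whole if a number of a shift passes 1 or a number of a turn 8.59, either way. A call with a gripper value outside its range is refused whole. OPENING is the closure, from -1 (fully open) to 1 (shut), set as the call begins (- or left out, the last holds). The fingers move at their own pace and stop on an object; FORCE is the grip in N (left out, the last holds). Time passes only in rows, so rows that do not move let the fingers close. It gives the time, the measured TCP pose, the force, the opening and the grip force at its end, in the units of the state.
- get_state(): the state, without advancing time (a new reading comes with each control period).
- grab_frame(name): name is "side" or "top" or "wrist"; returns the picture (480x640x3 uint8, red, green, blue); there is no depth.
- calibration(name): a dict with "fx", "fy", "cx", "cy" (pixels), "k1" (the pictures are not rectified: a ray, as slopes to the right and down, at radius r is drawn at 1 + k1 r^2 times it, then the intrinsics apply), "extrinsics" (4x4, takes a point from world to camera coordinates). Camera axes: x right, y down, z forward; pixel columns grow to the right and rows downward; lengths in m; the calibration is good to about 2 mm. A picture is of the moment at which its call begins: read the wrist's pose just before it. calibration takes no time and is no camera call; for the wrist camera it gives the pose at the moment of the call.
- job_done(): hands the job in; it is judged then, once.
Trained networks look in the newest picture that a camera, given by its name, has taken for a name from the list of things; names that differ only in an ending like _2 or _b are one class to them, and where a whole thing is asked for, a point or a joint stands for the part that bears it (a point fixed in the world has none). Each returns a list of dicts, best first, with "conf" (0 to 1); they miss things now and then, are a little off and sometimes report something else, mostly with a low value. They report only what shows in the picture. A call takes as long as a camera call. They do not tell look-alikes from the thing itself.
- find_in(camera, query): "location" ([column, row] in pixels, amid what is visible of it).
- mark_of(camera, query): "location" ([column, row] in pixels: a listed point, or the origin of a listed thing).
The state is a dict: "t": time; "q": joint angles; "qd": joint speeds; "joint_efforts": joint torques, N m; "eef_pos": TCP position; "ee_rot": TCP orientation; "force": force on the tool from outside, world axes, zero at the start; "moment": the same for the moment, N m; "width": finger opening in m; "gripper_force": force on a finger pad.
Only numpy, scipy, OpenCV 4.12 (cv2) and the standard library are available. Lean on these libraries where they do the work, as an engineer would, in place of code of your own. Each camera call takes 0.05 s, during which the arm holds its last target. There are 200 camera calls.

## Working session

There is one attempt and no reset: what is moved stays moved. The work goes in short steps, Python scripts to look and compute and a shell command to move; the robot and the scene stay as the last step left them, time stands still between calls to the robot, and variables do not carry over. Pictures are saved under pics/ and viewed, at most 10 in all, crops included, and the job is handed in when it is done.

```bash
mkdir -p pics; ls; cat > h.py <<'E'
import numpy as np, cv2
from station import *
def ray(cam,px,c=None):
    c=c or calibration(cam)
    E=np.array(c["extrinsics"]);d=((px[0]-c["cx"])/c["fx"],(px[1]-c["cy"])/c["fy"])
    d=np.array(d);u=d.copy()
    for _ in range(20): u=d/(1+c["k1"]*(u@u))
    R=E[:3,:3];o=-R.T@E[:3,3];v=R.T@np.array([u[0],u[1],1.]);return o,v/np.linalg.norm(v)
def atz(cam,px,z,c=None):
    o,v=ray(cam,px,c);return o+v*(z-o[2])/v[2]
def proj(cam,P,c=None):
    c=c or calibration(cam);E=np.array(c["extrinsics"]);p=E[:3,:3]@np.array(P)+E[:3,3]
    u=p[:2]/p[2];u=u*(1+c["k1"]*(u@u));return np.array([u[0]*c["fx"]+c["cx"],u[1]*c["fy"]+c["cy"]])
def tri(a,b):
    A=np.zeros((3,3));r=np.zeros(3)
    for o,v in (a,b):
        M=np.eye(3)-np.outer(v,v);A+=M;r+=M@o
    p=np.linalg.solve(A,r);return p,[float(np.linalg.norm(np.cross(p-o,v))) for o,v in (a,b)]
def save(cam,name):
    im=grab_frame(cam);cv2.imwrite(f"pics/{name}.png",cv2.cvtColor(im,cv2.COLOR_RGB2BGR));return im
E
python3 - <<'E'
from h import *
np.set_printoptions(precision=3,suppress=True)
s=get_state();print(s["t"],s["eef_pos"],s["ee_rot"],s["width"],tip_reach() if callable(tip_reach) else tip_reach)
Z=dict(isolator=0,toggle_tip=.096,stage_edge=.07,plate=.07,plate_grip=.11,plate_line=.078,rack=.078,spare_rack=0,amber_bottle=0,white_bottle=0,jar=0,beaker=0)
D={}
for cam in("top","side"):
    save(cam,cam+"0")
    for q,z in Z.items():
        r=mark_of(cam,q)[:3]
        print(cam,q,[(np.round(d["location"]).astype(int).tolist(),round(d["conf"],2),atz(cam,d["location"],z).round(3).tolist()) for d in r])
        if r: D[cam,q]=ray(cam,r[0]["location"])
for q in Z:
    if ("top",q) in D and ("side",q) in D: print(q,*tri(D["top",q],D["side",q]))
E
```

```text
pics
0.0 [ 0.169 -0.653  0.245] [ 3.14  -0.    -2.888] 0.08764141718848104 0.019
top isolator [([196, 290], 0.63, [0.494, 0.291, 0.0])]
top toggle_tip [([192, 304], 0.79, [0.459, 0.282, 0.096])]
top stage_edge [([442, 221], 0.22, [0.667, -0.331, 0.07])]
top plate [([317, 193], 0.89, [0.735, -0.018, 0.07]), ([420, 278], 0.28, [0.523, -0.272, 0.07])]
top plate_grip [([309, 234], 0.62, [0.627, 0.003, 0.11])]
top plate_line [([322, 174], 0.87, [0.78, -0.029, 0.078])]
top rack [([315, 196], 0.96, [0.724, -0.013, 0.078]), ([239, 209], 0.94, [0.693, 0.174, 0.078]), ([394, 182], 0.93, [0.762, -0.21, 0.078])]
top spare_rack [([422, 274], 0.73, [0.538, -0.292, 0.0])]
top amber_bottle [([186, 205], 0.9, [0.714, 0.325, 0.0])]
top white_bottle [([442, 217], 0.85, [0.688, -0.35, 0.0])]
top jar [([498, 273], 0.73, [0.539, -0.496, 0.0]), ([192, 302], 0.15, [0.464, 0.301, 0.0])]
top beaker [([121, 260], 0.8, [0.57, 0.493, 0.0])]
side isolator [([418, 224], 0.67, [0.541, -0.307, 0.0]), ([291, 342], 0.59, [0.493, 0.283, 0.0])]
side toggle_tip [([304, 317], 0.58, [0.454, 0.281, 0.096])]
side stage_edge 
[... 986 characters left out ...]
963]
plate [ 0.734 -0.018  0.082] [0.0007072578683016804, 0.0007072578683017717]
plate_grip [0.625 0.001 0.11 ] [0.0025467185275142123, 0.0025467185275143806]
plate_line [ 0.78  -0.03   0.077] [0.0007863101675470858, 0.0007863101675471169]
rack [ 0.674 -0.036  0.145] [0.043770250882412313, 0.043770250882412376]
spare_rack [ 0.534 -0.293  0.005] [0.0041013606003728, 0.004101360600372815]
amber_bottle [0.707 0.318 0.009] [0.0072714749899957425, 0.007271474989995794]
white_bottle [ 0.684 -0.353 -0.001] [0.0055338026591556615, 0.005533802659155507]
jar [ 0.536 -0.495  0.008] [0.002873199373394777, 0.0028731993733948883]
beaker [ 0.571  0.496 -0.005] [0.0011956934502063662, 0.0011956934502064074]
```

```bash
python3 -c "
import cv2,numpy as np
print(cv2.imread('pics/top0.png').shape)"
```

```text
(480, 640, 3)
```

View pics/top0.png

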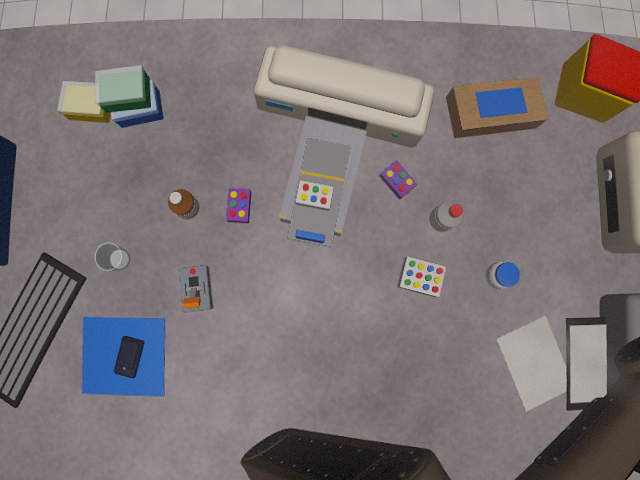

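View pics/side0.png

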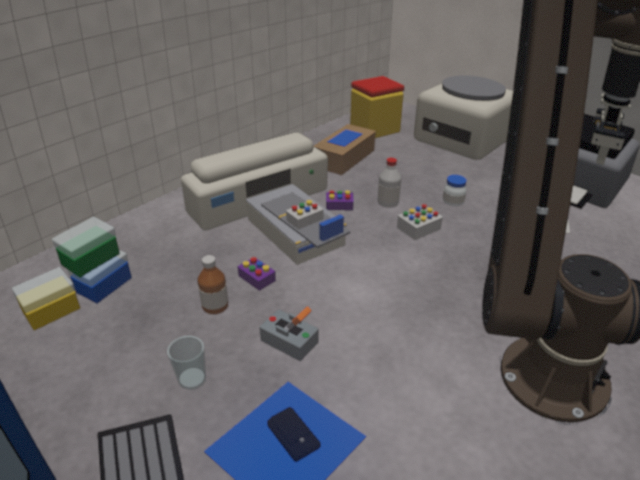

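The top view shows the working rack on the plate at (314,195), the isolator at (195,288) with its paddle at (192,302), and the blue grip at (310,236).
- Rack look-alikes: purple at (239,205) and (398,179), and the white spare at (423,276). I'm choosing the white one on the plate.
- Other lookalikes in the side view are the bottles (212,285) and (390,185). Neither is involved.

Next is one close crop to check the choice.

```bash
python3 - <<'E'
from h import *
im=cv2.imread('pics/top0.png')
a=cv2.resize(im[255:320,160:230],None,fx=5,fy=5,interpolation=cv2.INTER_CUBIC)
b=cv2.resize(im[155:255,270:355],None,fx=5,fy=5,interpolation=cv2.INTER_CUBIC)
o=np.zeros((500,780,3),np.uint8);o[:325,:350]=a;o[:500,355:780]=b
cv2.imwrite('pics/crop.png',o)
hsv=cv2.cvtColor(im,cv2.COLOR_BGR2HSV)
def blob(x0,y0,x1,y1,lo,hi,z,n):
    m=cv2.inRange(hsv[y0:y1,x0:x1],lo,hi);k,l,st,c=cv2.connectedComponentsWithStats(m)
    for i in range(1,k):
        if st[i,4]>=4: p=c[i]+[x0,y0];print(n,p.round(1),st[i,4],atz("top",p,z).round(4))
blob(160,255,230,320,(0,120,80),(4,255,255),.046,"red")
blob(160,255,230,320,(170,120,80),(180,255,255),.046,"red")
blob(160,255,230,320,(6,150,100),(18,255,255),.1,"orange")
blob(160,255,230,320,(40,80,50),(80,255,255),.046,"green")
blob(270,155,355,255,(18,110,100),(35,255,255),.07,"yellow70")
blob(270,155,355,255,(18,110,100),(35,255,255),.078,"yellow78")
blob(270,220,355,255,(100,120,60),(125,255,255),.128,"grip")
E
```

```text
red [192.4 270.6] 30 [0.5409 0.2931 0.046 ]
orange [191.2 302.3] 154 [0.4622 0.2833 0.1   ]
green [196.2 308. ] 9 [0.4479 0.2814 0.046 ]
yellow70 [321.9 175.6] 103 [ 0.7791 -0.0299  0.07  ]
yellow70 [325.  190.5] 36 [ 0.7411 -0.0376  0.07  ]
yellow70 [303.5 196.5] 32 [0.7255 0.0158 0.07  ]
yellow70 [281.6 216.9] 14 [0.6741 0.0696 0.07  ]
yellow70 [338.4 231.2] 17 [ 0.639  -0.0706  0.07  ]
yellow78 [321.9 175.6] 103 [ 0.7772 -0.0296  0.078 ]
yellow78 [325.  190.5] 36 [ 0.7395 -0.0373  0.078 ]
yellow78 [303.5 196.5] 32 [0.724  0.0158 0.078 ]
yellow78 [281.6 216.9] 14 [0.6729 0.0692 0.078 ]
yellow78 [338.4 231.2] 17 [ 0.638  -0.0702  0.078 ]
grip [285.8 220.6] 5 [0.6564 0.0572 0.128 ]
grip [310.  235.8] 210 [ 6.204e-01 -1.000e-04  1.280e-01]
grip [336.2 233.3] 6 [ 0.6267 -0.0619  0.128 ]
```

View pics/crop.png

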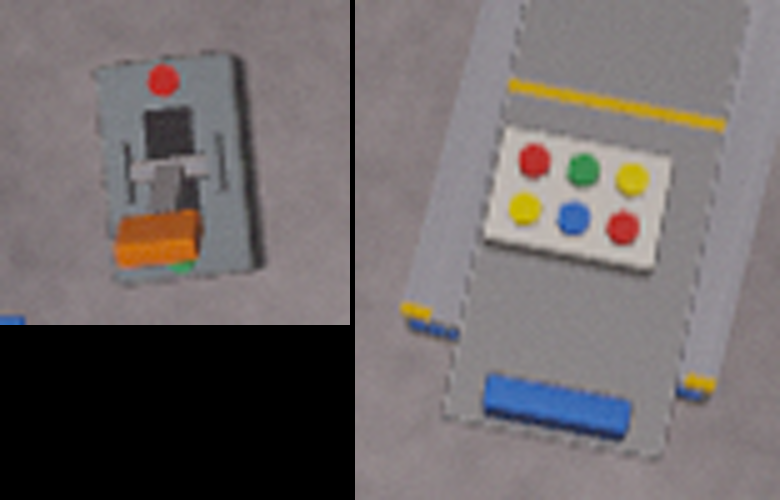

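The crop confirms the choice. The orange paddle leans over the green dot, with red at (192,271), and the white rack with 6 caps sits on the plate. The edge ticks are at (282,217) and (338,231). The stage x axis has a yaw of about -0.245, the plate about -0.19, and the draw is about 124 mm. The isolator hinge is at about (0.497, 0.289), with a yaw of about 0.1.

```bash
python3 -m handwheel '[{"delta_pos":[1,1,0],"dr":[0,0,6.5]},{"delta_pos":[1,1,0],"dr":[0,0,6.5]},{"delta_pos":[1,1,0],"dr":[0,0,6.5]},{"delta_pos":[1,1,0],"dr":[0,0,6.5]},{"delta_pos":[1,1,0],"dr":[0,0,6.5]},{"delta_pos":[1,1,0],"dr":[0,0,6.5]},{"delta_pos":[1,1,0],"dr":[0,0,6.5]},{"delta_pos":[1,1,0],"dr":[0,0,6.5]},{"delta_pos":[1,1,0],"dr":[0,0,6.5]},{"delta_pos":[1,1,0],"dr":[0,0,6.5]}]' 1 20
python3 -m handwheel '[{"delta_pos":[-0.1,1,0],"dr":[0,0,0]},{"delta_pos":[-0.1,1,0],"dr":[0,0,0]},{"delta_pos":[-0.1,1,0],"dr":[0,0,0]},{"delta_pos":[-0.1,1,0],"dr":[0,0,0]},{"delta_pos":[-0.1,1,0],"dr":[0,0,0]},{"delta_pos":[-0.1,1,0],"dr":[0,0,0]},{"delta_pos":[-0.1,1,0],"dr":[0,0,0]},{"delta_pos":[-0.1,1,0],"dr":[0,0,0]},{"delta_pos":[-0.1,1,0],"dr":[0,0,0]},{"delta_pos":[-0.1,1,0],"dr":[0,0,0]}]'
```

```text
t: 2.3
eef_pos: [0.4705, -0.3519, 0.2459]
ee_rot: [-3.141, -0.0, -1.749]
force: [1.5, 0.3, -0.0]
width: 0.0132
gripper_force: 0.0
t: 3.3
eef_pos: [0.4392, -0.0522, 0.2459]
ee_rot: [-3.141, 0.0, -1.753]
force: [0.4, -0.7, 0.2]
width: 0.0006
gripper_force: 0.0
```

```bash
python3 -m handwheel '[{"delta_pos":[-0.11,1,0],"dr":[0,0,1.6]},{"delta_pos":[-0.11,1,0],"dr":[0,0,1.6]},{"delta_pos":[-0.11,1,0],"dr":[0,0,1.6]},{"delta_pos":[-0.11,1,0],"dr":[0,0,1.6]},{"delta_pos":[-0.11,1,0],"dr":[0,0,1.6]},{"delta_pos":[-0.11,1,0],"dr":[0,0,1.6]},{"delta_pos":[-0.11,1,0],"dr":[0,0,1.6]},{"delta_pos":[-0.11,1,0],"dr":[0,0,1.6]},{"delta_pos":[-0.11,1,0],"dr":[0,0,1.6]},{"delta_pos":[-0.11,1,0],"dr":[0,0,1.6]}]'
python3 -m handwheel '[{"delta_pos":[0,1,-0.8],"dr":[0,0,0]},{"delta_pos":[0,0,-0.8],"dr":[0,0,0]},{"delta_pos":[0,0,-0.8],"dr":[0,0,0]},{"delta_pos":[0,0,-0.8],"dr":[0,0,0]},{"delta_pos":[0,0,-0.8],"dr":[0,0,0]},{"delta_pos":[0,0,-0.8],"dr":[0,0,0]},{"delta_pos":[0,0,0],"dr":[0,0,0]}]'
python3 - <<'E'
from h import *
save("side","side1")
im=cv2.imread("pics/side1.png")[220:400,170:410];cv2.imwrite("pics/c1.png",cv2.resize(im,None,fx=3,fy=3,interpolation=cv2.INTER_CUBIC))
print(get_state()["force"])
E
```

```text
t: 4.3
eef_pos: [0.4061, 0.2479, 0.2459]
ee_rot: [-3.141, 0.001, -1.473]
force: [1.2, -0.6, 0.5]
width: 0.0005
gripper_force: 0.0
t: 5.0
eef_pos: [0.4052, 0.2751, 0.099]
ee_rot: [3.138, -0.004, -1.475]
force: [0.4, -0.1, 0.7]
width: 0.0006
gripper_force: 0.0
[0.0408888  0.26456625 0.56756801]
```

View pics/c1.png

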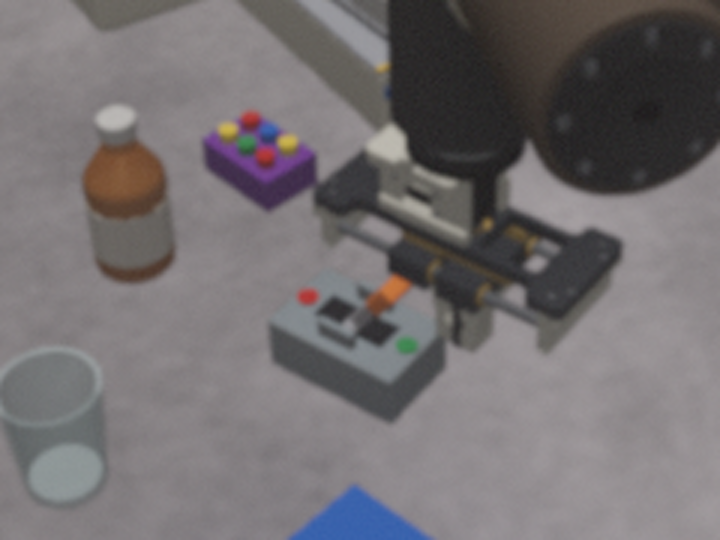

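The crop shows the closed fingers at (465,320) behind the orange paddle at (390,292) on the green side. I'll push towards the red dot at (307,297).

```bash
python3 -m handwheel '[{"delta_pos":[0.3,0.05,0],"dr":[0,0,0]},{"delta_pos":[0.3,0.05,0],"dr":[0,0,0]},{"delta_pos":[0.3,0.05,0],"dr":[0,0,0]},{"delta_pos":[0.3,0.05,0],"dr":[0,0,0]},{"delta_pos":[0.3,0.05,0],"dr":[0,0,0]},{"delta_pos":[0.3,0.03,0],"dr":[0,0,0]},{"delta_pos":[0.3,0.03,0],"dr":[0,0,0]},{"delta_pos":[0.3,0.03,0],"dr":[0,0,0]},{"delta_pos":[0.3,0.03,0],"dr":[0,0,0]},{"delta_pos":[0.2,0,0],"dr":[0,0,0]}]'
python3 -m handwheel '[{"delta_pos":[-1,0,0],"dr":[0,0,0]},{"delta_pos":[-1,0,0.5],"dr":[0,0,0]},{"delta_pos":[-0.5,0,1],"dr":[0,0,0]},{"delta_pos":[0,0,1],"dr":[0,0,0]},{"delta_pos":[0,0,1],"dr":[0,0,0]},{"delta_pos":[0,-1,1],"dr":[0,0,0]}]'
python3 - <<'E'
from h import *
save("side","side2")
im=cv2.imread("pics/side2.png")[220:400,170:410];cv2.imwrite("pics/c2.png",cv2.resize(im,None,fx=3,fy=3,interpolation=cv2.INTER_CUBIC))
print(proj("side",[.532,.292,.096]),[ (d["location"],d["conf"]) for d in mark_of("side","toggle_tip")])
E
```

```text
t: 6.05
eef_pos: [0.4944, 0.2878, 0.1014]
ee_rot: [-3.142, -0.0, -1.474]
force: [0.2, -0.5, 0.1]
width: 0.0004
gripper_force: 0.0
t: 6.65
eef_pos: [0.4189, 0.2594, 0.2379]
ee_rot: [-3.141, 0.0, -1.472]
force: [1.7, -0.5, -0.5]
width: 0.0003
gripper_force: 0.0
[273.00914208 303.01748271] [([274.5, 304.2], 0.71)]
```

View pics/c2.png

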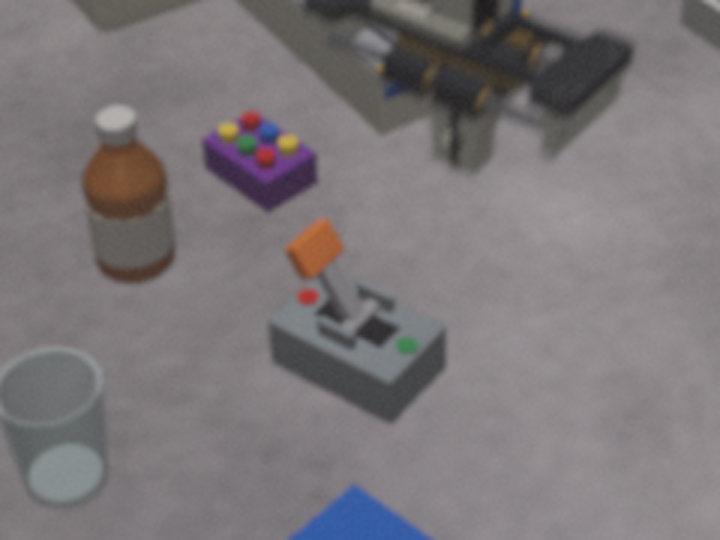

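The toggle is off: the paddle at (315,248) leans over the red dot. Next I'll open the gripper and go above the grip at about (0.623, 0.0).

```bash
python3 -m handwheel '[{"delta_pos":[0.68,-0.86,0],"dr":[0,0,-1.65]},{"delta_pos":[0.68,-0.86,0],"dr":[0,0,-1.65]},{"delta_pos":[0.68,-0.86,0],"dr":[0,0,-1.65]},{"delta_pos":[0.68,-0.86,0],"dr":[0,0,-1.65]},{"delta_pos":[0.68,-0.86,0],"dr":[0,0,-1.65]},{"delta_pos":[0.68,-0.86,0],"dr":[0,0,-1.65]},{"delta_pos":[0.68,-0.86,0],"dr":[0,0,-1.65]},{"delta_pos":[0.68,-0.86,0],"dr":[0,0,-1.65]},{"delta_pos":[0.68,-0.86,0],"dr":[0,0,-1.65]},{"delta_pos":[0.68,-0.86,0],"dr":[0,0,-1.65]}]' -1 30
python3 -m handwheel '[{"delta_pos":[0,0,0],"dr":[0,0,0]},{"delta_pos":[0,0,0],"dr":[0,0,0]},{"delta_pos":[0,0,0],"dr":[0,0,0]}]'
python3 - <<'E'
from h import *
c=calibration("wrist");save("wrist","w1")
print([(d["location"],d["conf"],atz("wrist",d["location"],.11,c)) for d in mark_of("wrist","plate_grip")])
print([(d["location"],d["conf"],atz("wrist",d["location"],.078,c)) for d in mark_of("wrist","plate_line")])
im=cv2.imread("pics/w1.png");h=cv2.cvtColor(im,cv2.COLOR_BGR2HSV)
m=cv2.inRange(h,(100,120,60),(125,255,255));k,l,st,ce=cv2.connectedComponentsWithStats(m)
for i in range(1,k):
    if st[i,4]>100: print(ce[i],st[i],atz("wrist",ce[i],.128,c))
E
```

```text
t: 7.75
eef_pos: [0.6232, -0.0016, 0.236]
ee_rot: [3.141, -0.0, -1.763]
force: [1.2, 0.4, -0.2]
width: 0.0746
gripper_force: 0.0
t: 8.05
eef_pos: [0.6221, -0.0, 0.2362]
ee_rot: [3.141, -0.0, -1.762]
force: [-1.1, -0.1, 0.2]
width: 0.0874
gripper_force: 0.0
[([320.2, 230.4], 0.68, array([ 6.23074718e-01, -1.51851895e-04,  1.10000000e-01])), ([452.3, 460.4], 0.16, array([0.53562074, 0.27123682, 0.11      ]))]
[([143.1, 220.1], 0.66, array([ 0.77952459, -0.03026086,  0.078     ]))]
[97.7027027   2.36036036] [ 86   0  22   8 111] [ 0.73184192 -0.18071749  0.128     ]
[319.95874674 228.60887728] [ 310  181   21   96 1915] [ 0.62194501 -0.00697238  0.128     ]
[205.86931818 243.34943182] [195 233  22  21 352] [ 0.70945973 -0.01193919  0.128     ]
[273.06486486 364.34054054] [266 356  14  18 185] [0.68456676 0.10486995 0.128     ]
```

View pics/w1.png

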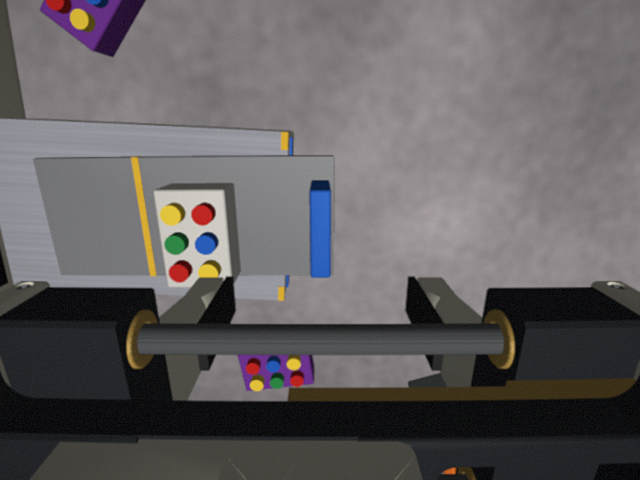

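The wrist view shows the blue grip at (320,229) centred between the fingers. The rack edge at x≈230 is only about 65 mm inward, so I'll narrow the opening to about 50 mm before going down.

```bash
python3 -m handwheel '[{"delta_pos":[0,0,-0.3],"dr":[0,0,0]},{"delta_pos":[0,0,-0.3],"dr":[0,0,0]},{"delta_pos":[0,0,-0.4],"dr":[0,0,0]},{"delta_pos":[0,0,-0.6],"dr":[0,0,0]},{"delta_pos":[0,0,-0.6],"dr":[0,0,0]},{"delta_pos":[0,0,-0.6],"dr":[0,0,0]},{"delta_pos":[0,0,-0.6],"dr":[0,0,0]},{"delta_pos":[0,0,-0.5],"dr":[0,0,0]},{"delta_pos":[0,0,-0.3],"dr":[0,0,0]},{"delta_pos":[0,0,0],"dr":[0,0,0]}]' -0.14 30
python3 -m handwheel '[{"delta_pos":[0,0,0],"dr":[0,0,0]},{"delta_pos":[0,0,0],"dr":[0,0,0]},{"delta_pos":[0,0,0],"dr":[0,0,0]},{"delta_pos":[0,0,0],"dr":[0,0,0]},{"delta_pos":[0,0,0],"dr":[0,0,0]},{"delta_pos":[0,0,0],"dr":[0,0,0]},{"delta_pos":[0,0,0],"dr":[0,0,0]},{"delta_pos":[0,0,0],"dr":[0,0,0]}]' 1 30
```

```text
t: 9.2
eef_pos: [0.6213, -0.0005, 0.1085]
ee_rot: [3.139, -0.001, -1.762]
force: [0.8, -0.2, -0.4]
width: 0.0501
gripper_force: 0.0
t: 10.0
eef_pos: [0.6224, -0.0002, 0.111]
ee_rot: [-3.141, 0.0, -1.762]
force: [-3.4, 1.4, 5.2]
width: 0.0156
gripper_force: 30.0
```

```bash
python3 -m handwheel '[{"delta_pos":[-0.05,0.015,0],"dr":[0,0,-0.1]},{"delta_pos":[-0.1,0.03,0],"dr":[0,0,-0.1]},{"delta_pos":[-0.16,0.05,0],"dr":[0,0,-0.1]},{"delta_pos":[-0.16,0.05,0],"dr":[0,0,-0.1]},{"delta_pos":[-0.16,0.05,0],"dr":[0,0,-0.1]},{"delta_pos":[-0.16,0.05,0],"dr":[0,0,-0.1]},{"delta_pos":[-0.16,0.05,0],"dr":[0,0,-0.1]},{"delta_pos":[-0.16,0.05,0],"dr":[0,0,-0.1]},{"delta_pos":[-0.16,0.05,0],"dr":[0,0,-0.1]},{"delta_pos":[-0.16,0.05,0],"dr":[0,0,-0.1]}]'
python3 -m handwheel '[{"delta_pos":[-0.16,0.05,0],"dr":[0,0,-0.12]},{"delta_pos":[-0.16,0.05,0],"dr":[0,0,-0.12]},{"delta_pos":[-0.16,0.05,0],"dr":[0,0,-0.12]},{"delta_pos":[-0.16,0.05,0],"dr":[0,0,-0.12]},{"delta_pos":[-0.16,0.05,0],"dr":[0,0,-0.12]},{"delta_pos":[-0.16,0.05,0],"dr":[0,0,-0.12]},{"delta_pos":[-0.16,0.05,0],"dr":[0,0,-0.12]},{"delta_pos":[-0.16,0.05,0],"dr":[0,0,-0.12]},{"delta_pos":[-0.16,0.05,0],"dr":[0,0,-0.12]},{"delta_pos":[-0.16,0.05,0],"dr":[0,0,-0.12]}]'
```

```text
t: 11.0
eef_pos: [0.5795, 0.0133, 0.1108]
ee_rot: [-3.141, 0.0, -1.779]
force: [4.6, -1.8, 1.2]
width: 0.0157
gripper_force: 30.0
t: 12.0
eef_pos: [0.5312, 0.0282, 0.1106]
ee_rot: [-3.142, 0.0, -1.801]
force: [4.3, -0.4, 2.0]
width: 0.0158
gripper_force: 30.0
```

```bash
cat > m.py <<'E'
from h import *
np.set_printoptions(precision=4,suppress=True)
import sys
n=sys.argv[1]; X=np.array([.970,-.242]);Y=np.array([.242,.970])
for cam in("top","side","wrist"):
    c=calibration(cam);save(cam,n+cam)
    for q,z in(("stage_edge",.07),("plate_line",.078),("plate",.07),("rack",.078)):
        for d in mark_of(cam,q)[:2]: print(cam,q,np.round(d["location"]),round(d["conf"],2),atz(cam,d["location"],z,c)[:2])
    h=cv2.cvtColor(cv2.imread(f"pics/{n}{cam}.png"),cv2.COLOR_BGR2HSV)
    k,l,st,ce=cv2.connectedComponentsWithStats(cv2.inRange(h,(18,110,90),(35,255,255)))
    for i in range(1,k):
        p7=atz(cam,ce[i],.07,c)[:2]; p8=atz(cam,ce[i],.078,c)[:2]
        if st[i,4]>=6 and abs(p7[0]-.66)<.1 and abs(p7[1])<.12: print(cam,"yel",ce[i].round(1),st[i,4],p7,p8)
print(get_state()["eef_pos"],get_state()["ee_rot"])
E
python3 m.py a
python3 - <<'E'
from h import *
a=cv2.imread('pics/atop.png')[150:270,260:370];b=cv2.imread('pics/awrist.png')
o=np.zeros((480,780,3),np.uint8);o[:,:440]=cv2.resize(a,(440,480),interpolation=cv2.INTER_CUBIC);o[:255,440:]=cv2.resize(b,(340,255));cv2.imwrite('pics/c3.png',o)
E
```

```text
top plate_line [311. 212.] 0.78 [ 0.6851 -0.0036]
top plate [307. 228.] 0.91 [0.6476 0.0073]
top rack [304. 233.] 0.91 [0.6339 0.0151]
top rack [394. 183.] 0.87 [ 0.7611 -0.2086]
top yel [312.9 212. ] 104 [ 0.6868 -0.0076] [ 0.6855 -0.0075]
top yel [281.6 216.9] 14 [0.6741 0.0696] [0.6729 0.0692]
top yel [314.9 228.7] 36 [ 0.6451 -0.0127] [ 0.644  -0.0126]
top yel [338.4 231.2] 17 [ 0.639  -0.0706] [ 0.638  -0.0702]
side stage_edge [449. 199.] 0.49 [ 0.4907 -0.3858]
side stage_edge [192. 380.] 0.18 [0.5131 0.5271]
side plate_line [313. 230.] 0.69 [0.6744 0.0069]
side plate_line [275. 303.] 0.35 [0.5437 0.2768]
side plate [323. 234.] 0.84 [ 0.6467 -0.0031]
side rack [326. 236.] 0.64 [0.6292 0.0063]
side rack [259. 278.] 0.56 [0.632  0.2397]
side yel [328.4 218.7] 7 [ 0.6861 -0.0697] [ 0.678  -0.0601]
side yel [319.5 228.4] 20 [ 0.6727 -0.0177] [ 0.6648 -0.0086]
wrist plate_line [ 32. 280.] 0.77 [ 0.687  -0.0085]
wrist rack [135. 292.] 0.86 [0.633  0.0118]
wrist yel [ 66.8 142. ] 387 [ 0.6408 -0.0732] [ 0.6351 -0.0722]
wrist yel [ 40.6 253.1] 1827 [ 0.6824 -0.0206] [ 0.6749 -0.0219]
wrist yel [274.3 345.3] 244 [0.5692 0.0675] [0.5667 0.0622]
wrist yel [127.7 380.3] 1086 [0.6682 0.0721] [0.6613 0.0666]
[0.5304 0.0282 0.1104] [ 3.1394 -0.0004 -1.8007]
```

View pics/c3.png

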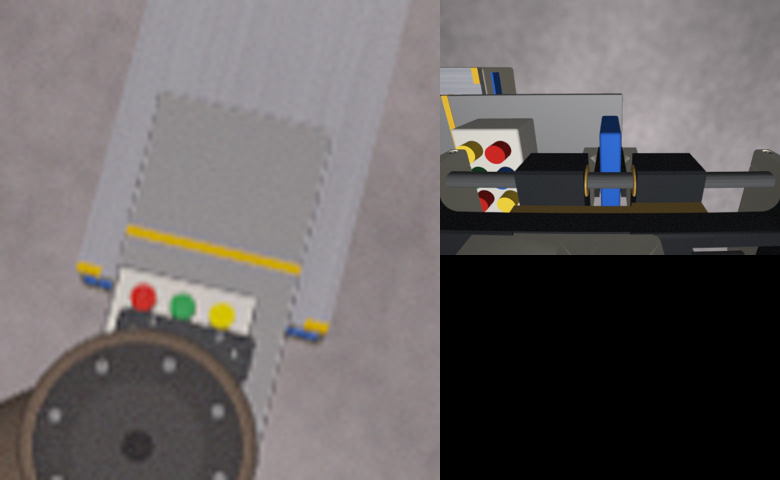

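The crop shows the plate square with the stage, with the line at about (213,250) and the tick centres at (90,270) and (315,327). The rack is riding upright. The tick is an inlaid strip, so I'll measure where its outer border (the true edge) lies.

```bash
python3 - <<'E'
from h import *
X=np.array([.970,-.242]);O=np.array([.6566,-.0005])
for cam,boxes in(("top",[(270,205,295,225,.07,"tickL"),(330,222,348,240,.07,"tickR"),(285,200,336,222,.078,"line")]),("wrist",[(50,120,90,170,.07,"tickR"),(100,360,160,400,.07,"tickL"),(0,170,60,300,.078,"line")])):
    c=calibration(cam);h=cv2.cvtColor(cv2.imread(f"pics/a{cam}.png"),cv2.COLOR_BGR2HSV)
    for x0,y0,x1,y1,z,n in boxes:
        m=cv2.inRange(h[y0:y1,x0:x1],(18,90,70),(35,255,255));y,x=np.nonzero(m)
        P=np.array([atz(cam,(a+x0,b+y0),z,c)[:2] for a,b in zip(x,y)]);s=(P-O)@X*1000;yy=(P-O)@np.array([.242,.97])*1000
        print(cam,n,len(s),"x pct",np.percentile(s,[2,50,98]).round(1),"mean",s.mean().round(1),"y",np.percentile(yy,[1,99]).round(1),"slope",np.polyfit(yy,s,1)[0].round(3))
E
```

```text
top tickL 25 x pct [-3.2  1.7 33. ] mean 9.9 y [48.3 78.9] slope -1.269
top tickR 17 x pct [-3.4 -0.3  3.1] mean -0.1 y [-79. -66.] slope -0.025
top line 120 x pct [26.6 29.8 33.4] mean 29.9 y [-53.1  52.9] slope -0.012
wrist tickR 401 x pct [-1.   2.2  5.5] mean 2.2 y [-81.7 -66.8] slope 0.007
wrist tickL 1272 x pct [-20.9  -7.    6.5] mean -7.1 y [57.6 87.8] slope 0.297
wrist line 1336 x pct [16.  29.6 34.2] mean 27.7 y [-56.4  10.4] slope -0.193
```

```bash
python3 -m handwheel '[{"delta_pos":[-0.1,0.025,0],"dr":[0,0,0]},{"delta_pos":[-0.15,0.037,0],"dr":[0,0,0]},{"delta_pos":[-0.15,0.037,0],"dr":[0,0,0]},{"delta_pos":[-0.15,0.037,0],"dr":[0,0,0]},{"delta_pos":[-0.15,0.037,0],"dr":[0,0,0]},{"delta_pos":[-0.15,0.037,0],"dr":[0,0,0]},{"delta_pos":[-0.12,0.03,0],"dr":[0,0,0]},{"delta_pos":[-0.07,0.017,0],"dr":[0,0,0]},{"delta_pos":[0,0,0],"dr":[0,0,0]},{"delta_pos":[0,0,0],"dr":[0,0,0]}]'
python3 m.py b | grep -v side
python3 - <<'E'
from h import *
a=cv2.imread('pics/btop.png')[170:260,260:370];b=cv2.imread('pics/bside.png')[180:270,260:370]
o=np.vstack([cv2.resize(i,(396,324),interpolation=cv2.INTER_CUBIC) for i in(a,b)][:1]);o=np.hstack([o,cv2.resize(b,(396,324),interpolation=cv2.INTER_CUBIC)]);cv2.imwrite('pics/c4.png',o)
E
```

```text
t: 13.75
eef_pos: [0.4995, 0.0358, 0.1104]
ee_rot: [3.14, -0.0, -1.801]
force: [-2.2, 1.0, 2.7]
width: 0.0161
gripper_force: 30.0
top plate_line [442. 219.] 0.56 [ 0.6695 -0.33  ]
top plate [304. 242.] 0.78 [0.6116 0.0137]
top rack [395. 182.] 0.94 [ 0.7629 -0.2111]
top rack [238. 208.] 0.91 [0.695  0.1772]
top yel [281.5 216.9] 15 [0.6739 0.0698] [0.6727 0.0695]
top yel [309.5 224.8] 109 [0.6547 0.0006] [0.6536 0.0007]
top yel [338.4 231.2] 17 [ 0.639  -0.0706] [ 0.638  -0.0702]
top yel [311.8 242.1] 34 [ 0.6118 -0.0052] [ 0.6109 -0.0051]
wrist plate_line [ 36. 280.] 0.61 [ 0.6542 -0.0006]
wrist rack [136. 292.] 0.79 [0.602  0.0189]
wrist yel [  7.1 142.5] 364 [ 0.6409 -0.0731] [ 0.6339 -0.0718]
wrist yel [ 41.  253.1] 1841 [ 0.6514 -0.0131] [ 0.6439 -0.0145]
wrist yel [127.8 380.4] 1078 [0.6373 0.0795] [0.6304 0.0741]
[0.4995 0.0356 0.1102] [ 3.14   -0.0007 -1.8008]
```

View pics/c4.png

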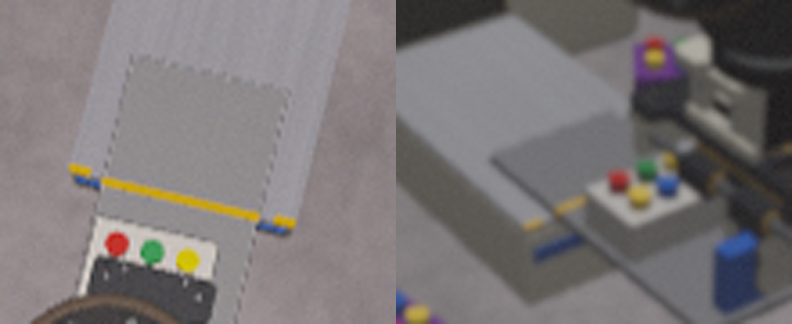

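The line now runs level with the outer border of the ticks: (180,198) between (80,172) and (285,223). The plate is flat, the rack upright, and the grip is holding at 30 N.

```bash
python3 -c "
from station import *
s=get_state();print(s['t'],abs(max(s['qd'],key=abs)),s['gripper_force']);print(job_done())"
```

```text
14.5 0.0007120938483032254 30.030198991298676
the job is handed in; nothing more can be done
None
```

I flipped the toggle to its red (off) side first, then drew the plate out until its yellow line was level with the stage edge (about 3 mm outward of the tick centres). I handed the job in at 14.5 s with the gripper still holding it at 30 N, the plate level and at rest and the rack upright; no verdict came back.

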